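File the tall bit case between two low cases in the rack

TASK

Put the tall, slim bit case away: pick it up from the bench and slide it down between the two low cases in the plywood rack, pushing them apart, and do not let go until it stands upright on the rack's floor with one of them on either side. The two low cases must stay standing in the rack; leave the spare low case on the bench alone.

Things in the scene. Friction and masses are not known exactly. Their poses are not given: they have to be found in the camera images.
- tall_case: loose tall slim grey hard case with a steel catch, 100 (x) x 28 (y) x 100 (z) mm, 0.15-0.29 kg, on its narrow edge on the bench, on either side of the rack. Origin: centre of underside; x along its length, y across its thickness, z up. Its lowest 21 mm taper to a 16 mm wide foot that leads into a gap. Grip across the 28 mm in the top 30 mm: the fingers stay above the low cases when it is home
- rack_case_left: loose low hard case of the same make standing in the rack, on its +y side: 100 (x) x 30 (y) x 56 (z) mm, 0.11-0.21 kg; smooth plastic; its top 24 mm are bevelled on both sides from 30 mm to a 14 mm wide top. Origin: centre of underside; x along its length, y across its thickness. It slides or leans aside when pushed
- rack_case_right: the same low case on the rack's -y side. The gap between the upright faces of the two is 12 to 18 mm (16 mm wider between their bevelled tops), and from each of them to the rack's cheek 9 to 12 mm, so that they can give way
- rack: fixed plywood rack: floor 130 (x) x 116 (y) mm, 8 mm thick; two upright cheeks 10 mm thick, tops 53 mm above the bench, 96 mm clear between them in y; open at both ends in x. Origin: centre of its underside, on the bench; y points from the right case to the left one. The cases in it lie along its x
- low_case: a spare low case, same as the two in the rack (100 x 30 x 56 mm), standing loose on the bench on the other side of the rack from the tall case. Origin: centre of its underside. To be left alone

How it is judged:
On the way:
1. the tall case is brought down between the two low cases, still held in the fingers, to within 14 mm of the rack's floor (z of tall_case in the frame of rack below 0.022 m and y of tall_case in the frame of rack_case_right above 0.015 m and y of tall_case in the frame of rack_case_left below -0.015 m and horizontal distance between tall_case and rack below 0.06 m and contact force between the fingers and tall_case above 1 N), for 0.1 s.
At the end, for the whole second after the job is handed in: The tall case is at rest between the two low cases, within 8 mm of the rack's floor, within 30 mm of its middle along x, upright and in line with it within 15 degrees; both low cases within 10 mm of the floor, 60 mm of the middle, tilted under 17 degrees (z of tall_case in the frame of rack below 0.016 m and x of tall_case in the frame of rack between -0.03 and 0.03 m and y of tall_case in the frame of rack_case_right above 0.02 m and y of tall_case in the frame of rack_case_left below -0.02 m and angle between tall_case's own z axis and vertical below 0.26 rad and angle between the x axis of tall_case and the x axis of rack, either way round below 0.26 rad and z of each of rack_case_right, rack_case_left in the frame of rack below 0.018 m and horizontal distance between each of rack_case_right, rack_case_left and rack below 0.06 m and angle between each of rack_case_right, rack_case_left's own z axis and vertical below 0.3 rad and linear speed of tall_case below 0.02 m/s); the robot touches nothing.
It fails at once if the spare low case on the bench is pushed more than 40 mm or tipped over (distance of low_case from where it was at the start of the episode above 0.04 m or angle between low_case's own z axis and vertical above 0.3 rad).
It also fails if it takes over 37 s, if anything falls off the work surface, if the arm or the gripper's body presses on something with over 40 N, if the wrist force passes 120 N, or if a joint passes its speed limit or range.

ROBOT

A 7-joint arm with a two-finger parallel gripper is mounted at the origin on the work surface; the furniture and walls round the work are solid. World frame = base frame: x ahead of the robot, y to its left, z up, the work surface at z = 0. Lengths are in m, angles in rad, forces in N, time in s.
With the tool pointing down it reaches from about 0.35 to 0.9 m from the base axis. Payload 7.2 kg.
Tool frame: the origin (TCP) lies midway between the tips of the shut fingers; the grasp point (between the pads) lies 19 mm behind it; z points along the fingers, y is the line along which they close (so a half turn about z gives the same grasp; the last joint's range is limited). The gripper opens to 85 mm and grips with 20 to 120 N. Pads are 22 mm wide; open, the fingers measure 114 mm over their backs; the gripper's body (76 mm by 85 mm) begins 54 mm behind the grasp point. The pads swing forward as they close: fully open they stand 13 mm farther back than shut.
Start: joints at [1.097, 0.411, -0.013, 1.596, 0.006, 1.134, -0.082], TCP at [0.247, -0.574, 0.201] pointing down, gripper open.
Joint ranges: [-2.95, 2.95], [-0.29, 1.99], [-1.47, 1.44], [0.14, 2.54], [-1.03, 4.17], [0.13, 1.85], [-2.86, 2.86]. Speed limits (rad/s): [2.39, 2.39, 3.01, 3.01, 3.14, 3.14, 3.14].

INTERFACE

Orientations are given as a 3x3 rotation matrix whose columns are the frame's x, y, z axes.
In Python, from cell import ctrl gives the robot as it stands.
- The arm moves only by the tool tcp_steps, called after "Call:" by a JSON object that holds its "method" and its "body". Schema: {"type":"object","properties":{"offsets":{"type":"array","items":{"type":"object","properties":{"tx":{"type":"number"},"ty":{"type":"number"},"tz":{"type":"number"},"yaw":{"type":"number"}},"additionalProperties":false},"minItems":1,"maxItems":20},"finger_gap":{"type":"number"},"grip_force":{"type":"number"},"only":{"type":"string"},"quiet":{"type":"boolean"},"lines":{"type":"string"}},"required":["offsets"],"additionalProperties":false}. offsets is a list of rows, 1 to 20 of them, each an object with the fields tx, ty, tz (the shift in shares of the most that a row can go, 1 being 62.5 mm), yaw (a turn about the tool's z in normalised numbers (1 is 360 degrees)); a field left out counts as zero; each row shifts and turns the commanded pose from where the row before left it, along the tool's axes as they then stand; what a row does not reach is not made up. A row lasts 1/8 s, in which the tool goes at most 0.0625 m and 0.188 rad, less where a joint would pass 70% of its speed; a pose out of reach is approached as far as the arm can. finger_gap is the finger opening in m, set as the call begins (left out keeps the last). The fingers move at their own pace and stop on an object; grip_force is the grip in N (left out, the last holds). Time passes only in rows, so rows that do not move let the fingers close. The tool returns the time, the measured TCP pose, the force, the opening and the grip force at its end. only (a regular expression) keeps the lines of the reply that match it, lines (a string "A,B") keeps lines A to B, and quiet returns only ok. A shift or turn number past 1, either way, is cut back to 1. Input that does not fit is refused with a message, and nothing moves.
- ctrl.get_state(): the state, without advancing time (a new reading comes with each control period).
- ctrl.grab_frame(name): name is "scene" or "top"; returns the picture (420x560x3 uint8, red, green, blue); there is no depth.
- ctrl.calibration(name): a dict with "fx", "fy", "cx", "cy" (pixels), "dist_coeffs" ([k1, k2, p1, p2, k3] as OpenCV has them; the pictures are not rectified), "T" (4x4, takes a point from camera to world coordinates). Camera axes: x right, y up, looking along -z (the intrinsics and any distortion apply to the point x, -y, -z); pixel columns grow to the right and rows downward; lengths in m; the calibration is good to about 2 mm. A picture is of the moment at which its call begins. calibration takes no time and is no camera call.
- ctrl.sign_off(): hands the job in; it is judged then, once.
The state is a dict: "time": time; "qpos": joint angles; "joint_vel": joint speeds; "effort": joint torques, N m; "tcp_pos": TCP position; "tcp_rot": TCP orientation; "wrist_force": force on the tool from outside, world axes, zero at the start; "ft_torque": the same for the moment, N m; "finger_gap": finger opening in m; "grasp_force": force on a finger pad.
Only numpy, scipy, OpenCV 4.12 (cv2) and the standard library are available. Lean on these libraries where they do the work, as an engineer would, in place of code of your own. Each camera call takes 0.05 s, during which the arm holds its last target. There are 200 camera calls.

## Working session

There is one attempt and no reset: what is moved stays moved. The work goes in short steps, Python scripts to look and compute and a tool call to move; the robot and the scene stay as the last step left them, time stands still between calls to the robot, and variables do not carry over. Pictures are saved under pics/ and viewed, at most 10 in all, crops included, and the job is handed in when it is done.

```bash
ls; mkdir -p pics
```

Run:
```python
from cell import ctrl
import cv2,numpy as np
np.set_printoptions(precision=4,suppress=True)
for n in("scene","top"):
    im=ctrl.grab_frame(n); cv2.imwrite(f"pics/{n}0.png",im[:,:,::-1]); c=ctrl.calibration(n); print(n,c)
s=ctrl.get_state(); print(s["time"],s["tcp_pos"],s["tcp_rot"],s["finger_gap"])
```

```text
cell.py
pics
scene {'fx': 453.5062679538871, 'fy': 453.5062679538871, 'cx': 276.663178714005, 'cy': 207.06553443306484, 'dist_coeffs': array([-0.0471,  0.    ,  0.    ,  0.    ,  0.    ]), 'T': array([[-0.852 ,  0.386 , -0.3538,  0.1295],
       [-0.5236, -0.6304,  0.5731,  0.6737],
       [-0.0017,  0.6735,  0.7392,  0.9304],
       [ 0.    ,  0.    ,  0.    ,  1.    ]])}
top {'fx': 482.18227662099156, 'fy': 482.18227662099156, 'cx': 280.16908567188034, 'cy': 207.21568313693518, 'dist_coeffs': array([-0.1294,  0.    ,  0.    ,  0.    ,  0.    ]), 'T': array([[-0.0258,  0.9859, -0.1653,  0.3436],
       [-0.9992, -0.0307, -0.0269, -0.0146],
       [-0.0316,  0.1644,  0.9859,  1.1815],
       [ 0.    ,  0.    ,  0.    ,  1.    ]])}
0.1 [ 0.2465 -0.5738  0.2   ] [[ 0.9188  0.3948 -0.0007]
 [ 0.3948 -0.9188  0.0013]
 [-0.0001 -0.0015 -1.    ]] 0.08550043844765924
```

View pics/top0.png

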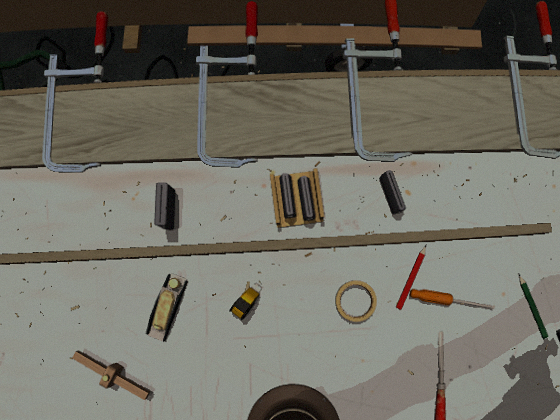

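View pics/scene0.png

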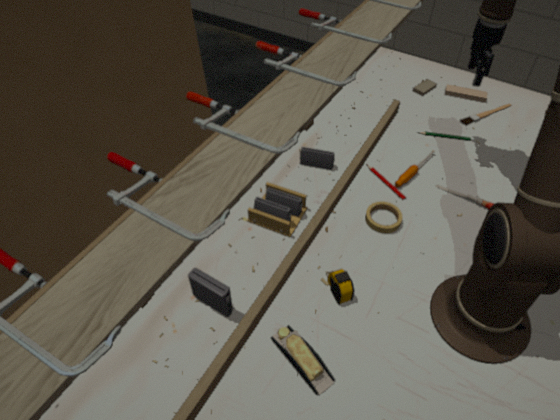

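The top view shows the tall case at about (163,205), the rack with its two low cases at (298,197), and the spare at (393,192). Next I'll take enlarged crops to get the corners.

Run:
```python
import cv2,numpy as np
a=cv2.imread("pics/top0.png");b=cv2.imread("pics/scene0.png")
def up(im,x,y,w,h,k): return cv2.convertScaleAbs(cv2.resize(im[y:y+h,x:x+w],None,fx=k,fy=k,interpolation=cv2.INTER_CUBIC),alpha=1.8)
o=np.zeros((600,800,3),np.uint8)
o[:300,:400]=up(a,130,170,80,60,5); o[:300,400:]=up(a,260,165,80,60,5)
o[300:,:400]=up(b,175,258,80,60,5); o[300:,400:]=up(b,240,178,80,60,5)
cv2.imwrite("pics/crop0.png",o)
```

```text
(no output)
```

View pics/crop0.png

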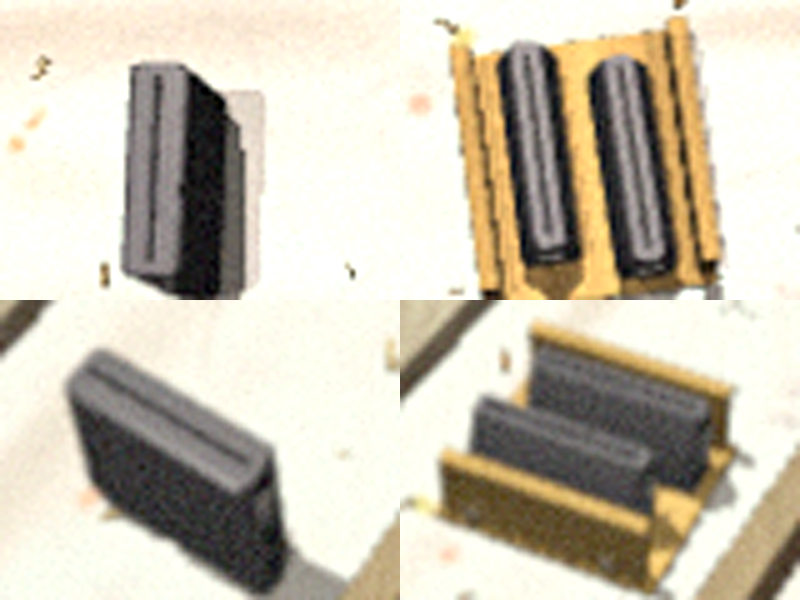

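The crops show clear top faces. The tall case's corners in the top view are at about (156,183), (167,183), (165,225) and (154,224). The low cases' grooves run (285,175)→(291,215) and (304,177)→(310,217). I'll cast rays from both views onto the known heights to cross-check.

Create h.py:
```python
from cell import ctrl
import cv2,numpy as np
np.set_printoptions(precision=4,suppress=True)
def onplane(n,pts,z):
    c=ctrl.calibration(n);K=np.array([[c["fx"],0,c["cx"]],[0,c["fy"],c["cy"]],[0,0,1]])
    u=cv2.undistortPoints(np.array(pts,float).reshape(-1,1,2),K,c["dist_coeffs"])[:,0]
    T=c["T"];d=np.c_[u[:,0],-u[:,1],-np.ones(len(u))]@T[:3,:3].T;o=T[:3,3]
    return o+d*((z-o[2])/d[:,2])[:,None]
```

Run:
```python
from h import *
A=lambda p:[(130+x/5,170+y/5) for x,y in p]
B=lambda p:[(260+(x-400)/5,165+y/5) for x,y in p]
C=lambda p:[(175+x/5,258+(y-300)/5) for x,y in p]
D=lambda p:[(240+(x-400)/5,178+(y-300)/5) for x,y in p]
def rep(l,n,p,z):
    q=onplane(n,p,z)[:,:2]; m=q.mean(0); h=len(q)//2
    e=(q[0]+q[-1]-q[h-1]-q[h]) if len(q)==4 else q[0]-q[-1]
    if e[0]<0:e=-e
    print(l,n,"c",m,"len",np.linalg.norm(e)/(2 if len(q)==4 else 1),"yaw",np.degrees(np.arctan2(e[1],e[0])))
    if len(q)==4: print("   width",np.linalg.norm(q[0]-q[-1]),np.linalg.norm(q[0]-q[1]))
rep("tall","top",A([(131,64),(184,66),(176,274),(122,272)])[1:]+A([(131,64)]),.1)
rep("tallmid","top",A([(158,65),(149,273)]),.1)
rep("tall","scene",C([(100,350),(272,447),(243,490),(70,388)]),.1)
rep("L","top",B([(526,44),(553,250)]),.064); rep("L","scene",D([(478,400),(650,464)]),.064)
rep("R","top",B([(620,56),(650,265)]),.064); rep("R","scene",D([(538,350),(708,410)]),.064)
rep("cheekL out","top",B([(453,40),(485,290)]),.053); rep("cheekL out","scene",D([(443,455),(655,530)]),.053)
rep("cheekR out","top",B([(688,18),(718,262)]),.053); rep("cheekR out","scene",D([(535,326),(732,388)]),.053)
q=onplane("top",[(390,172),(400,212)],.056); print("spare",q)
print("strip",onplane("top",[(0,255),(163,245),(300,240)],.02)); print("back plank front edge",onplane("top",[(163,165),(300,160)],0.0))
```

```text
tall top c [0.5419 0.2915] len 0.09778073706100159 yaw -1.4416832299079851
   width 0.025419231965814738 0.09765866919273945
tallmid top c [0.5419 0.2914] len 0.09777652786659365 yaw -1.581661393534431
tall scene c [0.5376 0.2916] len 0.09434626270943335 yaw -0.8230102926044865
   width 0.022757057921578956 0.09405976221215384
L top c [ 0.5614 -0.003 ] len 0.09993504983438938 yaw 5.693410303368808
L scene c [ 0.5582 -0.0008] len 0.10050781997970978 yaw 4.723467639839326
R top c [ 0.5535 -0.0479] len 0.10116932240705664 yaw 6.009723578323981
R scene c [ 0.5513 -0.049 ] len 0.10012694466690683 yaw 5.243945639030634
cheekL out top c [0.5561 0.0309] len 0.12231813860171134 yaw 5.8206580336063505
cheekL out scene c [0.5481 0.0306] len 0.12092018453706023 yaw 6.449697537003929
cheekR out top c [ 0.5647 -0.0809] len 0.11922786286995944 yaw 4.578753248954835
cheekR out scene c [ 0.5608 -0.076 ] len 0.11633315677083186 yaw 7.5343443727039725
spare [[ 0.6097 -0.2493  0.056 ]
 [ 0.512  -0.2668  0.056 ]]
strip [[ 0.436   0.7424  0.02  ]
 [ 0.4534  0.3068  0.02  ]
 [ 0.4566 -0.0287  0.02  ]]
back plank front edge [[ 0.6608  0.3155  0.    ]
 [ 0.6611 -0.0355  0.    ]]
```

Both views agree within 4 mm, and the measured lengths match the given sizes:

| Thing | Position (x, y) | Yaw |
|---|---|---|
| Tall case | (0.540, 0.2915) | −1.2° |
| Gap centre | (0.556, −0.025) | about +5.6° |

The low cases' centrelines are about 45 mm apart, so the gap is about 15 mm. I'll turn the tool and travel at z = 0.2.

Units first: shifts go in shares of 62.5 mm and turns go in shares of 360 degrees. So -0.051 m is -0.816, 0.016 m is 0.256, 0.142 rad / 6.2832 = 0.0226.

Call:
{"method": "tcp_steps", "body": {"offsets": [{"yaw":0.0226},{"yaw":0.0226},{"yaw":0.0226},{"tx":0.256,"ty":-0.816},{"tx":0.256,"ty":-0.816},{"tx":0.256,"ty":-0.816},{"tx":0.256,"ty":-0.816},{"tx":0.256,"ty":-0.816},{"tx":0.256,"ty":-0.816},{"tx":0.256,"ty":-0.816},{"tx":0.256,"ty":-0.816},{"tx":0.256,"ty":-0.816},{"tx":0.256,"ty":-0.816},{"tx":0.256,"ty":-0.816},{"tx":0.256,"ty":-0.816},{"tx":0.256,"ty":-0.816},{"tx":0.256,"ty":-0.816},{"tx":0.256,"ty":-0.816},{"tx":0.256,"ty":-0.816},{"tx":0.256,"ty":-0.816}], "finger_gap": 0.085, "grip_force": 40}}

```text
time: 2.6
tcp_pos: [0.5365, 0.2884, 0.2003]
tcp_rot: [[1.0, -0.021, -0.0], [-0.021, -1.0, -0.001], [-0.0, 0.001, -1.0]]
wrist_force: [0.7, -0.1, 0.3]
finger_gap: 0.0849
grasp_force: 0.0
```

Run:
```python
from h import *
s=ctrl.get_state();R=s["tcp_rot"];print(s["time"],s["tcp_pos"],np.degrees(np.arctan2(R[1,0],R[0,0])),R.T@(np.array([.540,.2915,.064])-s["tcp_pos"]))
```

```text
2.6 [0.5365 0.2884 0.2003] -1.1847237984257801 [ 0.0035 -0.0033  0.1363]
```

Next I'll descend 0.136 with the fingers open, then close with a 40 N grip.

Scaled: 0.03 m is 0.48, 0.02 m is 0.32.

Call:
{"method": "tcp_steps", "body": {"offsets": [{"tx":0.056,"ty":-0.0528,"tz":0.32},{"tz":0.48},{"tz":0.48},{"tz":0.48},{"tz":0.256},{"tz":0.16},{},{}]}}

```text
time: 3.6
tcp_pos: [0.5403, 0.2907, 0.0658]
tcp_rot: [[1.0, -0.02, 0.001], [-0.02, -1.0, 0.001], [0.001, -0.001, -1.0]]
wrist_force: [-0.1, -0.9, 0.3]
finger_gap: 0.0847
grasp_force: 0.0
```

Run:
```python
from h import *
im=ctrl.grab_frame("top");im2=ctrl.grab_frame("scene")
f=lambda a,x,y:cv2.convertScaleAbs(cv2.resize(a[y:y+120,x:x+80,::-1],None,fx=5,fy=5),alpha=1.5)
cv2.imwrite("pics/g1.png",np.hstack([f(im,120,150),f(im2,180,220)]))
```

```text
(no output)
```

View pics/g1.png

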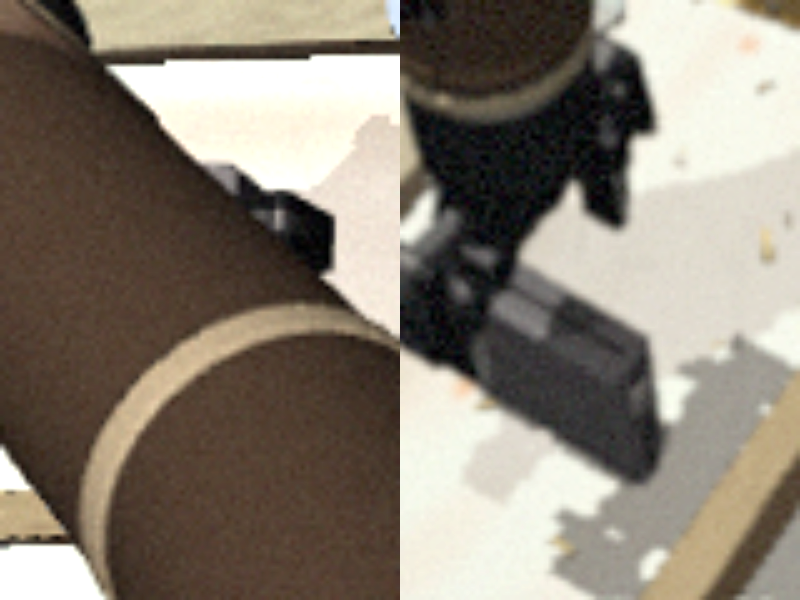

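The scene view shows the fingers straddling the case, with one on each side (crop ~(440,290) and (610,150)) and the case untouched. I'll close with 70 N and lift slightly.

Call:
{"method": "tcp_steps", "body": {"offsets": [{},{},{},{},{},{},{},{}], "finger_gap": 0.0, "grip_force": 70}}

```text
time: 4.7
tcp_pos: [0.5399, 0.2906, 0.0653]
tcp_rot: [[1.0, -0.02, 0.001], [-0.02, -1.0, 0.0], [0.001, -0.0, -1.0]]
wrist_force: [-0.9, 0.1, 5.2]
finger_gap: 0.0249
grasp_force: 68.7
```

Call:
{"method": "tcp_steps", "body": {"offsets": [{"tz":-0.16},{"tz":-0.48},{"tz":-0.64},{"tz":-0.64},{}]}}

```text
time: 5.32
tcp_pos: [0.5412, 0.2915, 0.1884]
tcp_rot: [[1.0, -0.02, 0.005], [-0.02, -1.0, 0.003], [0.005, -0.003, -1.0]]
wrist_force: [-0.1, -0.2, -2.3]
finger_gap: 0.0245
grasp_force: 69.1
```

The case is gripped and lifted. I'll turn −0.118 rad and carry it over the gap.

Scaled: 0.0396 m is 0.6336, -0.002 m is -0.032, -0.06 rad / 6.2832 = -0.0095.

Call:
{"method": "tcp_steps", "body": {"offsets": [{"yaw":-0.0095},{"yaw":-0.0092},{"tx":-0.032,"ty":0.6336},{"tx":-0.032,"ty":0.6336},{"tx":-0.032,"ty":0.6336},{"tx":-0.032,"ty":0.6336},{"tx":-0.032,"ty":0.6336},{"tx":-0.032,"ty":0.6336},{"tx":-0.032,"ty":0.6336},{"tx":-0.032,"ty":0.6336},{},{}]}}

```text
time: 6.82
tcp_pos: [0.5541, -0.026, 0.1839]
tcp_rot: [[0.995, 0.098, -0.002], [0.098, -0.995, 0.001], [-0.002, -0.001, -1.0]]
wrist_force: [-0.5, 1.0, -1.8]
finger_gap: 0.0245
grasp_force: 69.3
```

Run:
```python
from h import *
im=ctrl.grab_frame("top");im2=ctrl.grab_frame("scene")
f=lambda a,x,y:cv2.convertScaleAbs(cv2.resize(a[y:y+100,x:x+66,::-1],None,fx=6,fy=6),alpha=1.5)
cv2.imwrite("pics/g2.png",np.hstack([f(im,265,150),f(im2,245,140)]))
s=ctrl.get_state();R=s["tcp_rot"];print(s["time"],s["tcp_pos"],np.degrees(np.arctan2(R[1,0],R[0,0])),R.T@(np.array([.556,-.025,.07])-s["tcp_pos"]))
```

```text
6.925 [ 0.5544 -0.0251  0.1843] 5.710283914278448 [0.0017 0.0001 0.1143]
```

View pics/g2.png

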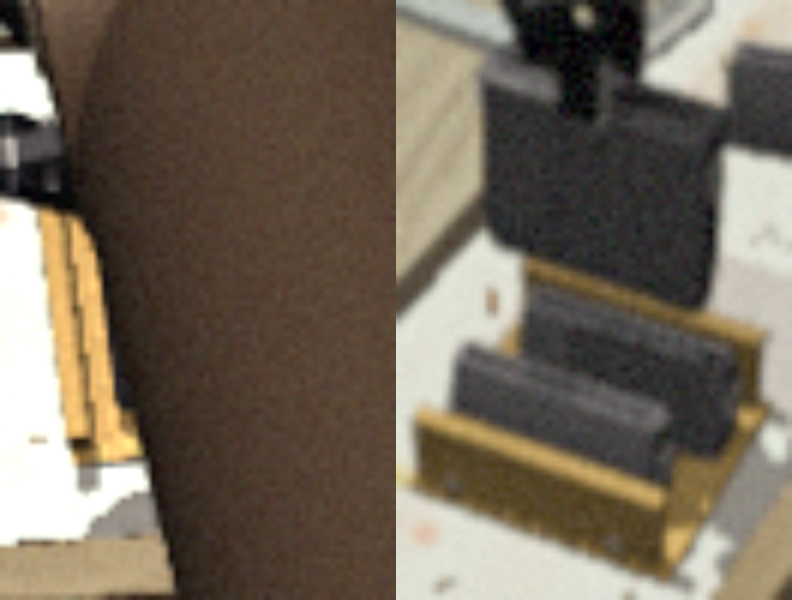

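The scene view shows the tall case upright in the fingers, parallel to the low cases, with its top corners at crop (483,65) and (722,110). The gap below it is undisturbed. I'll check its x and y numerically.

Run:
```python
from h import *
D=lambda p:[(245+(x-396)/6,140+y/6) for x,y in p]
q=onplane("scene",D([(483,62),(724,108)]),.219);print(q,q.mean(0),np.linalg.norm(q[1]-q[0]))
q=onplane("scene",D([(488,235),(712,305)]),.122);print(q,q.mean(0),np.linalg.norm(q[1]-q[0]))
```

```text
[[ 0.6014 -0.0132  0.219 ]
 [ 0.5056 -0.0394  0.219 ]] [ 0.5535 -0.0263  0.219 ] 0.09930755043182847
[[ 0.6024 -0.0135  0.122 ]
 [ 0.5003 -0.0271  0.122 ]] [ 0.5514 -0.0203  0.122 ] 0.10298303674339096
```

Call:
{"method": "tcp_steps", "body": {"offsets": [{"tx":0.0272,"tz":0.32},{"tz":0.32},{"tz":0.24},{"tz":0.128},{"tz":0.128},{}]}}

```text
time: 7.68
tcp_pos: [0.5562, -0.0263, 0.1135]
tcp_rot: [[0.995, 0.098, -0.001], [0.098, -0.995, -0.0], [-0.001, -0.0, -1.0]]
wrist_force: [-0.5, 0.4, -1.6]
finger_gap: 0.0245
grasp_force: 69.3
```

Consistent. The foot is inside the bevels with no contact force. I'll lower slowly and watch the force.

Scaled: 0.004 m is 0.064.

Call:
{"method": "tcp_steps", "body": {"offsets": [{"tz":0.064},{"tz":0.064},{"tz":0.064},{"tz":0.064},{}]}}

```text
time: 8.3
tcp_pos: [0.5562, -0.0265, 0.0973]
tcp_rot: [[0.995, 0.098, -0.001], [0.098, -0.995, 0.0], [-0.001, -0.0, -1.0]]
wrist_force: [0.4, -0.7, -1.6]
finger_gap: 0.0244
grasp_force: 69.3
```

Call:
{"method": "tcp_steps", "body": {"offsets": [{"tz":0.064},{"tz":0.064},{"tz":0.064},{}]}}

```text
time: 8.8
tcp_pos: [0.556, -0.0264, 0.0852]
tcp_rot: [[0.995, 0.098, -0.001], [0.098, -0.995, 0.0], [-0.001, -0.0, -1.0]]
wrist_force: [0.2, 0.0, -2.0]
finger_gap: 0.0243
grasp_force: 69.3
```

Scaled: 0.004 m is 0.064, 0.002 m is 0.032.

Call:
{"method": "tcp_steps", "body": {"offsets": [{"tz":0.064},{"tz":0.064},{"tz":0.032},{}]}}

```text
time: 9.3
tcp_pos: [0.5562, -0.0264, 0.0755]
tcp_rot: [[0.995, 0.098, -0.001], [0.098, -0.995, -0.0], [-0.001, -0.0, -1.0]]
wrist_force: [0.2, 0.1, -2.5]
finger_gap: 0.0247
grasp_force: 69.2
```

Call:
{"method": "tcp_steps", "body": {"offsets": [{"tz":0.024},{"tz":0.024},{},{}]}}

```text
time: 9.8
tcp_pos: [0.5565, -0.0263, 0.0733]
tcp_rot: [[0.995, 0.098, 0.0], [0.098, -0.995, -0.0], [0.0, 0.0, -1.0]]
wrist_force: [-2.1, 0.0, 5.5]
finger_gap: 0.0247
grasp_force: 70.5
```

Run:
```python
from h import *
im2=ctrl.grab_frame("scene")
cv2.imwrite("pics/g3.png",cv2.convertScaleAbs(cv2.resize(im2[150:250,235:335,::-1],None,fx=6,fy=6),alpha=1.5))
```

```text
(no output)
```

View pics/g3.png

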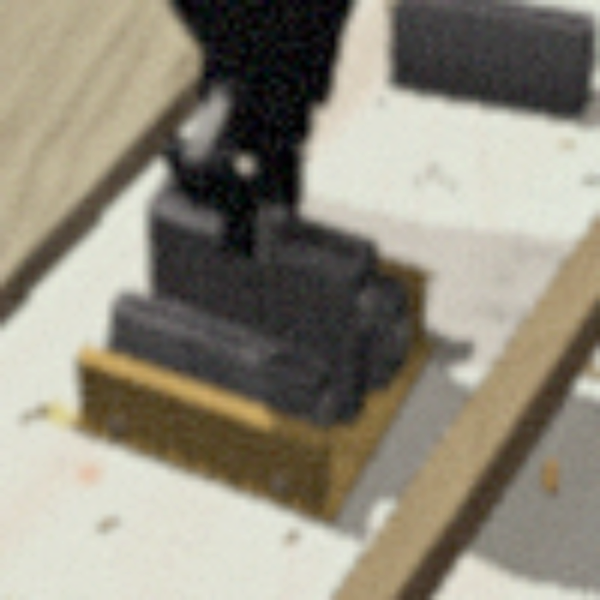

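The image shows the tall case at (260,260) in the crop, standing between the two low cases. The wrist force changed by about 8 N at TCP z = 0.0733, which is the predicted floor height, so it is seated. I'll release gently and retreat straight up.

Call:
{"method": "tcp_steps", "body": {"offsets": [{},{},{},{},{}], "finger_gap": 0.05, "grip_force": 20}}

```text
time: 10.48
tcp_pos: [0.5565, -0.0264, 0.0728]
tcp_rot: [[0.995, 0.098, 0.0], [0.098, -0.995, -0.0], [0.0, 0.0, -1.0]]
wrist_force: [0.6, -0.6, -0.2]
finger_gap: 0.0501
grasp_force: 0.0
```

Call:
{"method": "tcp_steps", "body": {"offsets": [{"tz":-0.16},{"tz":-0.48},{"tz":-0.64},{"tz":-0.8},{"tz":-0.8},{"ty":0.8},{"ty":0.8},{"ty":0.8},{"ty":0.8},{},{}]}}

```text
time: 11.85
tcp_pos: [0.576, -0.2247, 0.2531]
tcp_rot: [[0.995, 0.098, 0.0], [0.098, -0.995, 0.001], [0.0, -0.001, -1.0]]
wrist_force: [0.2, 0.3, -0.8]
finger_gap: 0.0499
grasp_force: 0.0
```

Run:
```python
from h import *
im=ctrl.grab_frame("top");im2=ctrl.grab_frame("scene")
f=lambda a,x,y:cv2.convertScaleAbs(cv2.resize(a[y:y+80,x:x+66,::-1],None,fx=6,fy=6),alpha=1.8)
cv2.imwrite("pics/g4.png",np.hstack([f(im,265,160),f(im2,245,165)]))
```

```text
(no output)
```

View pics/g4.png

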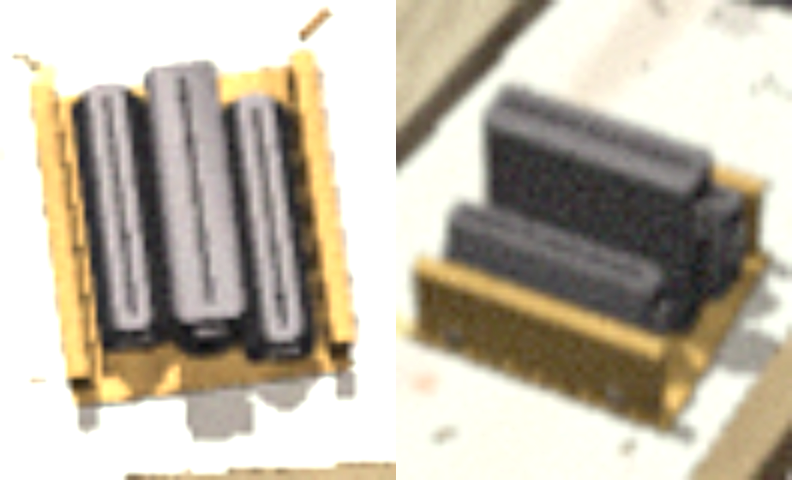

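The picture shows the tall case standing between the two low cases, with its groove at crop (181,68)→(213,315). The low cases stand at either side of it, with grooves at (108,90)→(133,325) and (258,100)→(288,335). I'll check the numbers, then hand in if they hold.

Run:
```python
from h import *
P=lambda p,z:onplane("top",[(265+x/6,160+y/6) for x,y in p],z)
t=P([(181,65),(213,318)],.108);l=P([(108,88),(133,327)],.064);r=P([(258,98),(288,338)],.064)
for q in(t,l,r):print(q.mean(0),np.degrees(np.arctan2(*(q[0]-q[1])[[1,0]])),np.linalg.norm(q[0]-q[1]))
n=np.array([-.098,.995,0]);a=(l-t).mean(0)@n;b=(t-r).mean(0)@n;dx=t.mean(0)[0]-.558;print(a,b,dx)
if .023<a<.036 and .023<b<.036 and abs(dx)<.015: print(ctrl.sign_off())
```

```text
[ 0.5579 -0.0262  0.108 ] 5.228823050718802 0.09828180049809523
[0.5612 0.0036 0.064 ] 4.2833374536658315 0.09633776055048174
[ 0.5551 -0.0562  0.064 ] 4.910015137417231 0.09661566371075864
0.02932604439510563 0.02954822936524673 -8.95803970918374e-05
the job is handed in; nothing more can be done
None
```

The tall case is standing upright on the rack's floor between the two low cases, which are still standing; the gripper is clear, I never moved the spare case, and I handed the job in at about 12 s (no verdict was returned).

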